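# Dispense one spacer from the feeder and slide it into the taped square

## Robot

A 6-joint arm with a two-finger parallel gripper is mounted at the origin on the work surface. World frame = base frame: x ahead of the robot, y to its left, z up, the work surface at z = 0. Lengths are in mm, angles in rad, forces in N, time in s.
With the tool pointing down it reaches from about 275 to 825 mm from the base axis. Payload 5.2 kg.
Tool frame: the origin (TCP) lies on the centre line of the jaws, within the pads' length; the fingertips stand 25 mm ahead of it and the grasp point (between the pads) lies 6 mm ahead of it; z points along the fingers, x is the direction in which the jaws open and shut, and the axes are right-handed (so a half turn about z gives the same grasp; the last joint's range is limited). The gripper opens to 93 mm and grips with 3 to 60 N. Pads are 15 mm wide; open, the fingers measure 128 mm over their backs; the gripper's body (75 mm by 188 mm) begins 65 mm behind the grasp point.
Start: joints at [-1.342, 0.259, 1.535, -0, 1.348, -0.203], TCP at [230.199, -499.513, 221.553] pointing down, gripper open.
Joint ranges: [-3.14, 3.14], [-0.91, 2.08], [0.19, 2.58], [-1.22, 4.36], [0.22, 2.71], [-3.12, 3.12]. Speed limits (rad/s): [2.57, 2.57, 3.14, 3.14, 3.14, 3.14].

## Interface

Orientations are given as a unit quaternion [w, x, y, z].
In Python, from plant import ctrl gives the robot as it stands. The module is installed in compiled form; this text tells all that it offers.
- The arm moves only by the shell command python3 -m jog 'ROWS' [FORCE]. ROWS is JSON, a list that holds one entry, the list of rows, each a list of 5 numbers: the shift along the tool's x, y, z in units of 25 mm (1.0 is 25 mm), then the turn about the tool's z in units of 6 degrees (1.0 is 6 degrees), then the finger opening in mm, from 0 to 93. In form: [[[dx, dy, dz, yaw, claw], ...]]. A call has 1 to 5 rows; each row shifts and turns the commanded pose from where the row before left it, along the tool's axes as they then stand; what a row does not reach is not made up. A row lasts 1/12 s, in which the tool goes at most 41.7 mm and 7.16 degrees, less where a joint would pass 70% of its speed; a pose out of reach is approached as far as the arm can. A call is refused whole if a number of a shift passes 1 or a number of a turn 1, either way. A call with a gripper value outside its range is refused whole. The fingers move at their own pace and stop on an object; FORCE is the grip in N (left out, the last holds). Time passes only in rows, so rows that do not move let the fingers close. It gives the time, the measured TCP pose, the force and the opening at its end, in the units of the state.
- ctrl.read_state(): the state, without advancing time (a new reading comes with each control period).
- ctrl.grab_frame(name): name is "scene" or "side" or "wrist"; returns the picture (420x560x3 uint8, red, green, blue); there is no depth.
- ctrl.camera_params(name): a dict with "camera_matrix" (3x3 intrinsics, pixels), "dist" ([k1, k2, p1, p2, k3] as OpenCV has them; the pictures are not rectified), "R" (3x3) and "t" (3): a world point X has camera coordinates R X + t. Camera axes: x right, y down, z forward; pixel columns grow to the right and rows downward; lengths in mm; the calibration is good to about 2 mm. A picture is of the moment at which its call begins: read the wrist's pose just before it. camera_params takes no time and is no camera call; for the wrist camera it gives the pose at the moment of the call.
- ctrl.job_done(): hands the job in, once; it reports no verdict.
Trained networks look in the newest picture that a camera, given by its name, has taken for a name from the list of things; names that differ only in an ending like _2 or _b are one class to them, and where a whole thing is asked for, a point or a joint stands for the part that bears it (a point fixed in the world has none). Each returns a list of dicts, best first, with "p" (0 to 1); they miss things now and then, are a little off and sometimes report something else, mostly with a low value. They report only what shows in the picture. A call takes as long as a camera call. They do not tell look-alikes from the thing itself.
- ctrl.look_for(camera, thing): "extent" ([centre column, centre row, width, height] in pixels, round what is visible of it).
- ctrl.masks_of(camera, thing): "mask" (420x560 bool, what is visible of it) and "extent" ([centre column, centre row, width, height] in pixels, round what is visible of it).
The state is a dict: "clock": time; "qpos": joint angles; "qvel": joint speeds; "tau": joint torques, N m; "position": TCP position; "tcp_rot": TCP orientation; "contact_force": force on the tool from outside, world axes, zero at the start; "torque": the same for the moment, N m; "width": opening from 0.0 (shut) to 1.0 (fully open).
Only numpy, scipy, OpenCV 4.12 (cv2) and the standard library are available. Lean on these libraries where they do the work, as an engineer would, in place of code of your own. Each camera call takes 0.05 s, during which the arm holds its last target. There are 200 camera calls.

## Task

Press the feeder's plunger all the way down once and let it come back up, so that a single spacer comes out of the outlet onto the bench. Then push that spacer along the bench with the fingertips, never lifting or tipping it, until the whole of it lies inside the taped square, and leave it there. Keep the other spacers in the feeder and leave everything else on the bench where it is.

Things in the scene. Friction and masses are not known exactly. Their poses are not given: they have to be found in the camera images.
- feeder: spacer feeder, bolted to the bench. Origin on the bench under the magazine's centre; spacers come out along its -x. Magazine: open-topped aluminium shaft 50 x 50 mm (42 inside), 44 mm high, three spacers stacked flat on the bench inside. Behind (+x) a grey housing 60 mm wide, 60 mm high, from 53 to 103 mm (low foot to 120 mm), carries the plunger, 78 mm behind the origin
- outlet (a point): foot of the magazine's front wall, on the bench, 25 mm in front (-x) of the feeder's origin: a gap 15 mm high and 42 mm wide. A full press leaves the lowest spacer on the bench with its centre 45 to 80 mm beyond this point
- plunger (a joint): travel of the plunger, 0 = up, 0.025 = fully down (m). A spring lifts it: 5 N at the top, 10 N at the bottom; friction and damping add up to 5 N when pressed at 40 mm/s. It drives a flat ejector under the stack, 3 mm for each mm pressed; as it rises the ejector goes back and the next spacer drops, ready for another press
- plunger_top (a point): centre of the flat top of the plunger's round black cap, 34 mm across; 110 mm above the bench when up, 85 mm when down; it moves straight down with the plunger
- spacer0_center (a point): centre of the lowest spacer, the one that comes out first: a plain aluminium disc 40 mm across and 12 mm thick with a dark hole in the middle, lying flat, 41 g; its centre is 6 mm above the bench when it lies on it
- spacer1_center (a point): centre of the second spacer in the magazine, same size; it must stay in the feeder (it drops 12 mm after the press)
- spacer2_center (a point): centre of the top spacer in the magazine, same size; it must stay in the feeder
- square: square outline of black tape stuck flat on the bench (no height), 90 mm inside, 110 mm outside, to the left or right of the outlet. Origin at its centre, x and y along its sides
- tape_roll: roll of brown tape lying flat, 84 mm across, 24 mm high; it lies on the other side of the outlet from the taped square; leave it alone. Origin on its underside
- screwdriver: red-handled screwdriver, 190 mm long, lying crosswise between the robot and the feeder's outlet; leave it alone. Origin on its underside
- jar: glass jar with a steel lid, 56 mm across, 70 mm high, standing to the left of the feeder; leave it alone. Origin on its underside
- glue: white glue bottle, 44 mm across, 130 mm high, standing to the right of the feeder; leave it alone. Origin on its underside
- wrench: steel wrench, 170 mm long, lying on the right; leave it alone. Origin on its underside
- hammer: hammer with wooden handle, 270 mm long, lying on the left; leave it alone. Origin on its underside
Things that resemble listed ones, but are neither listed nor needed, are in the scene too. Leave any blue or orange look-alike of the feeder alone.

How it is judged:
By the outcome, as a careful person would: the job done as asked, in the order asked, and still so for the second after the job is handed in, with the robot touching nothing.
It also fails if it takes over 51 s, if anything falls off the work surface, if the arm or the gripper's body presses on something with over 40 N, if the wrist force passes 120 N, or if a joint passes its speed limit or range.

## Working session

There is one attempt and no reset: what is moved stays moved. The work goes in short steps, Python scripts to look and compute and a shell command to move; the robot and the scene stay as the last step left them, time stands still between calls to the robot, and variables do not carry over. Pictures are saved under pics/ and viewed, about 8 in all and at most 12, crops included, and the job is handed in when it is done.

```bash
mkdir -p pics; cat > h.py <<'E'
import numpy as np, cv2
from plant import ctrl
def cam(n):
    p=ctrl.camera_params(n); return [np.array(p[k],float) for k in("camera_matrix","dist","R","t")]
def ray(c,uv,z):
    K,d,R,t=c
    n=cv2.undistortPoints(np.array(uv,float).reshape(-1,1,2),K,d).reshape(-1,2)
    D=np.c_[n,np.ones(len(n))]@R; C=-R.T@t
    return C+D*((z-C[2])/D[:,2])[:,None]
def proj(c,X):
    K,d,R,t=c
    return cv2.projectPoints(np.array(X,float).reshape(-1,1,3),cv2.Rodrigues(R)[0],t,K,d)[0].reshape(-1,2)
def shot(n,f,crop=None,s=1):
    im=ctrl.grab_frame(n)[:,:,::-1].copy()
    o=im
    if crop: x0,x1,y0,y1=crop; o=im[y0:y1,x0:x1]
    if s!=1: o=cv2.resize(o,None,fx=s,fy=s,interpolation=cv2.INTER_CUBIC)
    cv2.imwrite('pics/'+f,o); return im
E
python3 - <<'E'
from h import *
a=shot("scene","scene.png",s=1.4)
c=cam("scene")
for n,z in [("feeder",0),("plunger_top",110),("outlet",0),("square",0),("tape_roll",24),("screwdriver",10),("jar",70),("glue",130)]:
    for d in ctrl.look_for("scene",n)[:3]:
        e=d["extent"]; print(n,round(d["p"],2),np.round(e),np.round(ray(c,e[:2],z)))
print(ctrl.read_state())
E
```

```text
feeder 0.95 [306. 265.  61.  46.] [[611. -10.   0.]]
feeder 0.59 [144. 274.  67.  59.] [[ 316. -271.    0.]]
feeder 0.58 [322. 255.  16.  14.] [[626.  39.   0.]]
plunger_top 0.64 [279. 132.  16.  22.] [[339. 232. 110.]]
plunger_top 0.59 [146. 264.  17.  22.] [[ 369. -275.  110.]]
plunger_top 0.54 [321. 254.  16.  20.] [[650. -20. 110.]]
outlet 0.95 [144. 271.  64.  53.] [[ 311. -265.    0.]]
outlet 0.86 [306. 267.  62.  48.] [[615. -12.   0.]]
outlet 0.85 [267. 146.  53.  45.] [[277. 257.  -0.]]
square 0.85 [205. 317.  62.  59.] [[ 509. -260.    0.]]
tape_roll 0.71 [314. 182.  32.  24.] [[483. 208.  24.]]
screwdriver 0.87 [229. 218.  48.  46.] [[372. -26.  10.]]
screwdriver 0.48 [271. 375.  19.  30.] [[ 705. -266.   10.]]
screwdriver 0.22 [361. 140.  82.  49.] [[494. 450.  10.]]
jar 0.85 [398. 210.  26.  29.] [[721. 228.  70.]]
glue 0.65 [270. 375.  20.  34.] [[ 723. -292.  130.]]
glue 0.28 [316. 183.  30.  25.] [[532. 127. 130.]]
{'clock': 0.45, 'qpos': array([-1.34177773e+00,  2.58679012e-01,  1.53506168e+00,  2.65755107e-06,
        1.34800751e+00, -2.02798057e-01]), 'qvel': array([ 6.19836415e-05, -1.17072213e-03, -1.64571052e-04,  1.27579461e-03,
        1.02549763e-03,  5.56468568e-04]), 'tau': array([-3.86553156e-04, -4.36758184e+01, -2.84001482e+01,  7.17655127e-02,
        3.30053153e-02, -5.60798708e-05]), 'position': array([ 230.20316162, -499.47410827,  221.48537768]), 'tcp_rot': array([-5.51987498e-05,  8.42176004e-01, -5.39202719e-01, -5.48081991e-05]), 'contact_force': array([0.09471674, 0.28634923, 0.13945264]), 'torque': array([-0.02562973, -0.01127531, -0.01426989]), 'width': 0.9988621105463583}
```

View pics/scene.png

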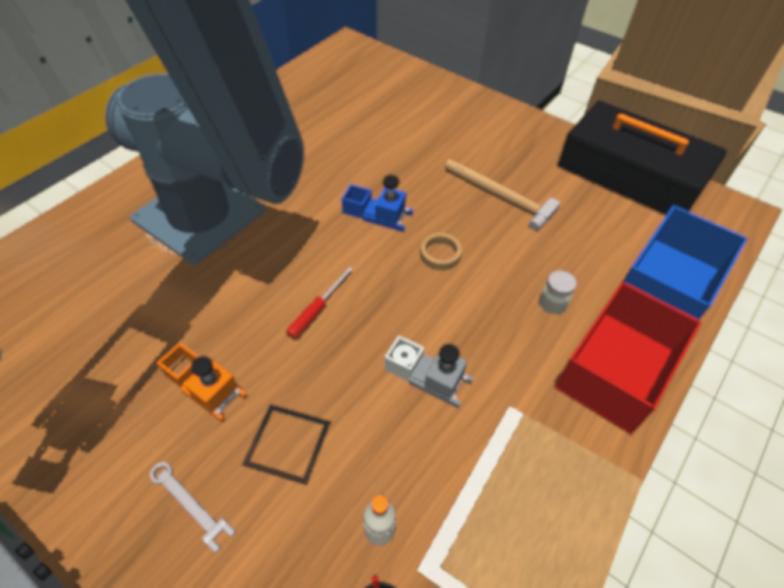

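Candidates in the full-size picture (pixel/1.4): grey feeder at (430,370), blue at (375,205), orange at (200,380). I choose the grey one, which has spacers in its magazine and the square and glue to its right. Next, a close crop and its geometry.

```bash
python3 - <<'E'
from h import *
a=shot("scene","crop.png",(150,350,220,360),4)
c=cam("scene")
print("mag",ray(c,[(289,253)],44),"top",ray(c,[(321,254)],110)) 
for d in ctrl.masks_of("scene","square")[:1]:
    m=d["mask"].astype(np.uint8); k=cv2.findContours(m,0,2)[0]; k=max(k,key=cv2.contourArea)
    P=ray(c,k.reshape(-1,2),0)[:,:2].astype(np.float32); print(cv2.minAreaRect(P))
E
```

```text
mag [[572.35952778 -29.90476933  44.        ]] top [[650.62195464 -21.32017187 110.        ]]
((506.4886779785156, -256.69000244140625), (113.52669525146484, 112.456298828125), 20.988697052001953)
```

View pics/crop.png

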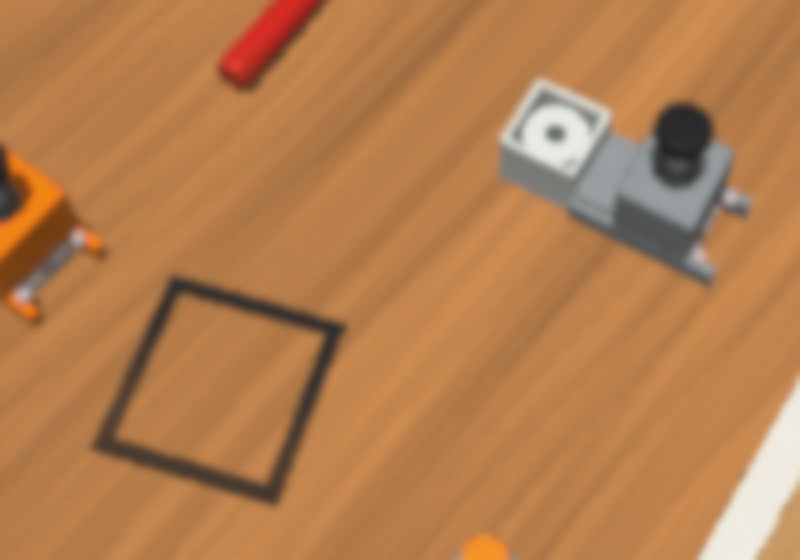

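The crop shows the grey feeder with its magazine at crop (555,130), disc visible, and its cap at (684,128). The magazine-to-cap distance comes out at 78.7 mm against 78 given, so the choice holds. Moving above the plunger.

```bash

python3 -m jog '[[[-0.45,-1,0,0,0],[-0.45,-1,0,0,0],[-0.45,-1,0,0,0],[-0.45,-1,0,0,0],[-0.45,-1,0,0,0]]]' 20
python3 -m jog '[[[-0.45,-1,0,0,0],[-0.45,-1,0,0,0],[-0.45,-1,0,0,0],[-0.45,-1,0,0,0],[-0.45,-1,0,0,0]]]'
python3 -m jog '[[[-0.45,-1,0,0,0],[-0.45,-1,0,0,0],[-0.45,-1,0,0,0],[-0.45,-1,0,0,0],[-0.45,-1,0,0,0]]]'
python3 -m jog '[[[-0.45,-1,0,0,0],[-0.45,-1,0,0,0],[-0.45,-1,0,0,0],[-0.45,-1,0,0,0],[-0.45,-1,0,0,0]]]'
python3 -m jog '[[[0,0,0,-1,0],[0,0,0,-1,0],[0,0,0,-1,0],[0,0,0,-1,0],[0,0,0,-1,0]]]'
python3 -m jog '[[[0,0,0,-1,0],[0,0,0,-1,0],[0,0,0,-1,0],[0,0,0,-1,0],[0,0,0,-1,0]]]'
python3 -m jog '[[[0,0,0,-1,0],[0,0,0,-1,0],[0,0,0,0,0]]]'
python3 - <<'E'
from h import *
a=shot("wrist","w1.png"); c=cam("wrist")
b=shot("side","s1.png")
s=ctrl.read_state(); print(s["position"],s["tcp_rot"],s["width"],s["clock"])
for n,z in [("plunger_top",110),("feeder",44)]:
    for d in ctrl.look_for("wrist",n)[:3]:
        e=d["extent"]; print(n,round(d["p"],2),np.round(e),np.round(ray(c,e[:2],z)))
print(proj(c,[[650.6,-21,110],[572,-30,44]]))
cv2.imwrite("pics/both.png",np.hstack([a,b])[:, :, :]) 
E
python3 -c "
import cv2;i=cv2.imread('pics/both.png');cv2.imwrite('pics/both.png',cv2.resize(i,(800,300)))"
```

```text
clock: 0.97
position: [320.8, -395.1, 221.6]
tcp_rot: [-0.0, 0.842, -0.539, 0.0]
contact_force: [-0.2, -1.2, 0.8]
width: 0.69
clock: 1.38
position: [410.9, -291.6, 221.7]
tcp_rot: [0.0, 0.842, -0.539, 0.0]
contact_force: [0.1, 0.5, 0.2]
width: 0.329
clock: 1.8
position: [500.9, -188.1, 221.7]
tcp_rot: [0.0, 0.842, -0.539, 0.0]
contact_force: [0.2, -0.9, -0.7]
width: 0.016
clock: 2.22
position: [590.9, -84.7, 221.6]
tcp_rot: [0.0, 0.842, -0.539, 0.0]
contact_force: [0.8, -0.8, 0.3]
width: 0.004
clock: 2.63
position: [590.2, -85.7, 221.5]
tcp_rot: [-0.0, 0.954, -0.3, -0.0]
contact_force: [0.2, -0.2, -0.2]
width: 0.006
clock: 3.05
position: [590.1, -85.9, 221.5]
tcp_rot: [0.0, 0.999, -0.043, -0.0]
contact_force: [0.3, 0.6, 0.3]
width: 0.002
clock: 3.3
position: [590.1, -85.9, 221.5]
tcp_rot: [-0.0, 0.998, 0.061, -0.0]
contact_force: [-0.2, -0.7, 0.4]
width: 0.001
[590.14962455 -85.89174577 221.54212024] [-2.42856392e-05  9.98366447e-01  5.71352553e-02  3.28070397e-06] 0.004050773718564495 3.4
plunger_top 0.9 [354. 133.  43.  45.] [[646. -14. 110.]]
plunger_top 0.73 [ 33. 357.  34.  25.] [[ 363. -268.  110.]]
plunger_top 0.22 [307. 132. 140.  62.] [[609. -17. 110.]]
feeder 0.75 [ 58. 325. 110.  94.] [[ 350. -274.   44.]]
feeder 0.49 [263. 134.  36.  41.] [[573. -26.  44.]]
feeder 0.35 [112. 386.  17.   6.] [[ 413. -357.   44.]]
[[357.38987177 143.06092441]
 [261.73973585 138.20454275]]
```

View pics/both.png

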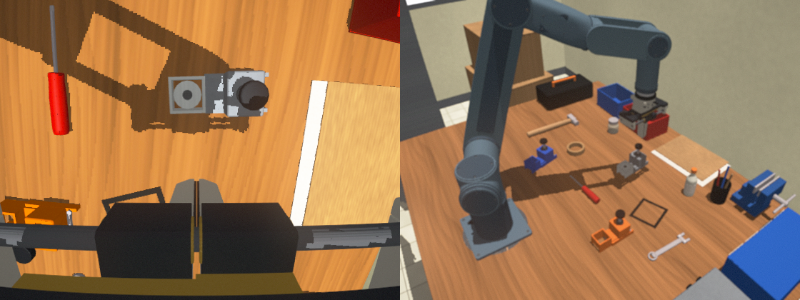

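The wrist picture has the cap at (353,133) and the magazine with its disc at (262,133), matching the scene estimate to within 7 mm. The side view agrees. Moving over the cap and down to about 25 mm above it, then one check.

```bash

python3 -m jog '[[[0.9,-0.8,0,0,0],[0.9,-0.8,0,0,0],[0.82,-0.88,0,0,0],[0,0,0.8,0,0],[0,0,0.8,0,0]]]'
python3 -m jog '[[[0,0,0.8,0,0],[0,0,0,0,0]]]'
python3 - <<'E'
from h import *
a=shot("wrist","w2.png"); c=cam("wrist")
b=shot("side","s2.png")
p=ctrl.read_state()["position"]; print(p)
for cm in("wrist","side","scene"):
    if cm=="scene": shot("scene","x.png")
    for d in ctrl.look_for(cm,"plunger_top")[:4]:
        e=d["extent"]; print(cm,round(d["p"],2),np.round(e),np.round(ray(cam(cm),e[:2],104)))
q=proj(cam("side"),[[648,-17,110]])[0].astype(int); print(q,proj(c,[p-[0,0,25],[648,-17,110]]))
x,y=np.clip(q,[70,70],[490,350])
cv2.imwrite("pics/b2.png",np.hstack([cv2.resize(a,(400,300)),cv2.resize(b[y-52:y+53,x-70:x+70],(400,300))]))
E
```

```text
clock: 3.92
position: [649.8, -15.1, 182.2]
tcp_rot: [0.0, 0.998, 0.059, 0.002]
contact_force: [-0.0, -0.5, -0.7]
width: 0.006
clock: 4.08
position: [645.4, -15.8, 156.9]
tcp_rot: [-0.001, 0.998, 0.058, -0.004]
contact_force: [0.0, -0.2, 0.1]
width: 0.005
[647.51344743 -16.58881628 161.13746134]
wrist 0.59 [277. 231.  48.  45.] [[651. -16. 104.]]
wrist 0.31 [ 12. 216.  21.  92.] [[461. -27. 104.]]
side 0.58 [334. 208.   9.  16.] [[639. -28. 104.]]
side 0.56 [308. 304.  14.  23.] [[ 351. -280.  104.]]
side 0.39 [202. 198.  10.  12.] [[332. 243. 104.]]
scene 0.74 [321. 255.  14.  16.] [[649. -20. 104.]]
scene 0.59 [146. 264.  16.  16.] [[ 366. -273.  104.]]
scene 0.47 [279. 134.  17.  20.] [[339. 233. 104.]]
[334 203] [[274.83667149 252.46337759]
 [275.64619179 238.33755004]]
```

View pics/b2.png

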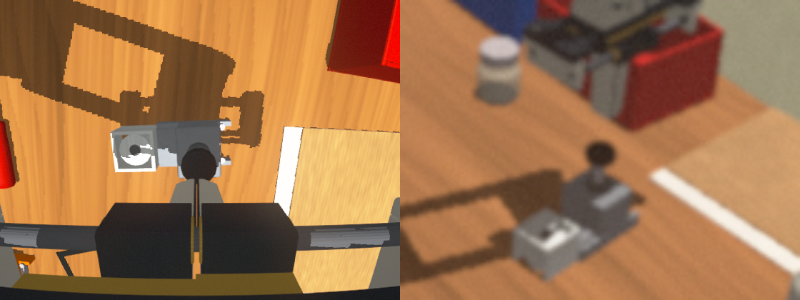

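Wrist view: the cap at (277,231) sits right ahead of the fingertips. The side view shows the tips just above the cap. Centred within about 3 mm, so I press.

```bash

python3 -m jog '[[[0.1,0,0.4,0,0],[0,0,0.4,0,0],[0,0,0.16,0,0],[0,0,0.16,0,0],[0,0,0,0,0]]]'
python3 -m jog '[[[0,0,0.16,0,0],[0,0,0.16,0,0],[0,0,0.16,0,0],[0,0,0.1,0,0],[0,0,0,0,0]]]'
```

```text
clock: 4.8
position: [649.5, -16.2, 131.9]
tcp_rot: [-0.0, 0.998, 0.059, -0.001]
contact_force: [0.4, -0.4, 0.5]
width: 0.005
clock: 5.22
position: [650.0, -16.3, 118.2]
tcp_rot: [-0.0, 0.998, 0.059, -0.001]
contact_force: [0.2, 0.4, 0.5]
width: 0.006
```

No force although the tips should be 17 mm into the travel. Looking.

```bash

python3 - <<'E'
from h import *
a=shot("wrist","w3.png"); b=shot("side","s3.png"); d=shot("scene","c3.png")
p=ctrl.read_state(); print(p["position"],p["contact_force"],p["tau"])
x,y=334,203
print(proj(cam("side"),[p["position"]-[0,0,25]]),proj(cam("scene"),[p["position"]-[0,0,25]]))
f=lambda i:cv2.resize(i,(400,300),interpolation=cv2.INTER_CUBIC)
cv2.imwrite("pics/b3.png",np.vstack([np.hstack([f(a[150:300,180:380]),f(b[y-52:y+53,x-70:x+70])]),np.hstack([f(d[180:300,240:400]),f(a)])]))
E
```

```text
[650.49842165 -16.36211602 119.17991242] [-0.57629516 -0.19702759  0.066207  ] [-3.14528406e-03 -5.58528399e+01 -2.65878493e+01  6.48053270e-02
  4.43589978e-02 -1.83459697e-04]
[[334.74195898 207.3799602 ]] [[321.47208775 256.07786376]]
```

View pics/b3.png

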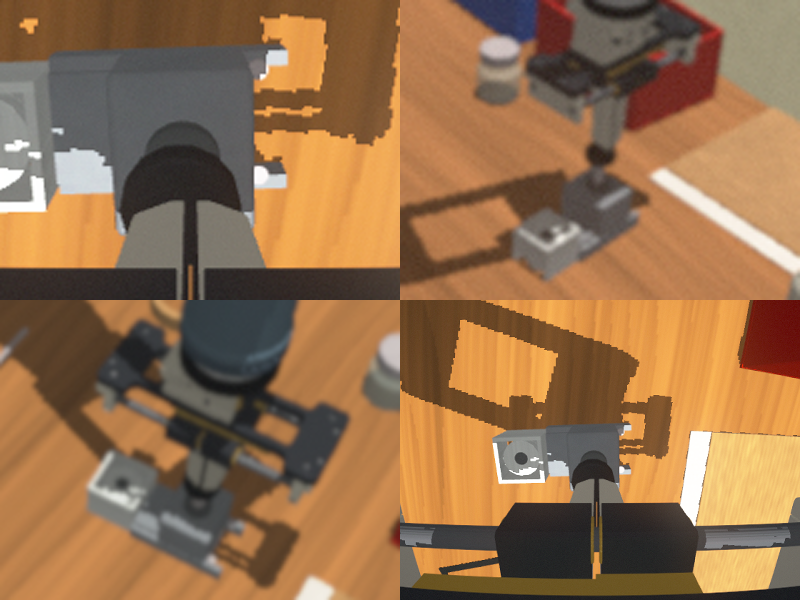

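```bash

python3 - <<'E'
from h import *
S=[cv2.imread(f"pics/s{i}.png") for i in (2,3)]
p=ctrl.read_state()["position"]
c=cam("side");print("sidecam",-c[2].T@c[3]);c=cam("wrist");print("wristcam",-c[2].T@c[3],"tip in wrist",proj(c,[p-[0,0,25],p-[0,0,25]+[0,7.5,0]]))
f=lambda i,x,y,w,h:cv2.resize(i[y:y+h,x:x+w],(400,300),interpolation=cv2.INTER_CUBIC)
a=cv2.imread("pics/w3.png");d=cv2.imread("pics/c3.png")
cv2.imwrite("pics/b4.png",np.vstack([np.hstack([f(i,300,180,64,48) for i in S]),np.hstack([f(d,285,225,64,48),f(a,225,190,100,75)])]))
E
```

```text
sidecam [ -90.79700532 -815.61523781  914.50770055]
wristcam [642.64533413  58.28214699 282.44096732] tip in wrist [[272.72571604 250.33959037]
 [274.20499874 238.56216113]]
```

View pics/b4.png

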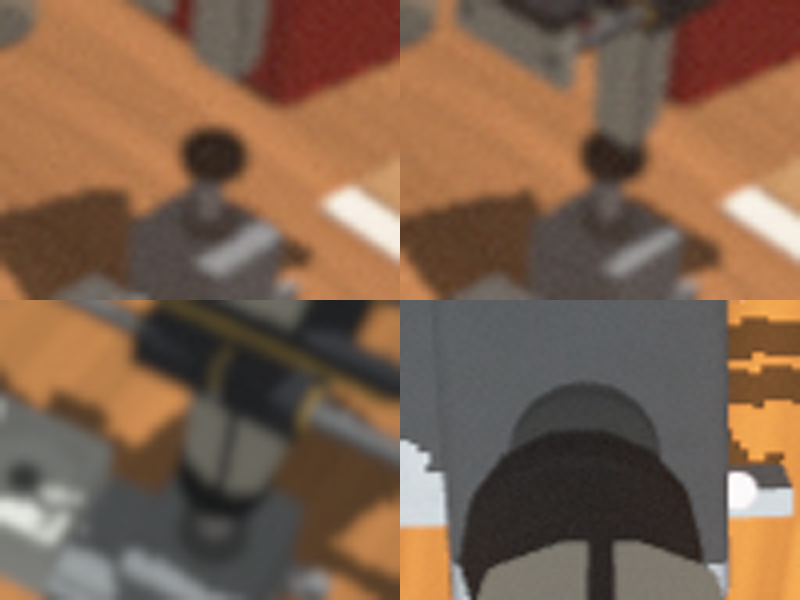

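```bash

python3 - <<'E'
from h import *
c=cam("wrist")
# cap edge px: left(240,250) right(301,250) top(270,222); finger front edge row 250
for z in (85,94,100,106,110): 
    r=ray(c,[(240,253),(301,253),(270,222),(272,250)],z); print(z,"cap width",r[1,0]-r[0,0],"cx",(r[0,0]+r[1,0])/2,"cap cy",r[2,1]-17,"finger front y",r[3,1])
E
python3 -m jog '[[[0,0,0.16,0,0],[0,0,0,0,0]]]'
```

```text
85 cap width 37.98532943940677 cx 649.7029499434846 cap cy -18.802597356581977 finger front y -19.829227060620852
94 cap width 36.25383485855684 cx 649.381240912132 cap cy -16.06373973030921 finger front y -16.268657154787064
100 cap width 35.09950513799026 cx 649.1667682245634 cap cy -14.23783464612736 finger front y -13.894943884231225
106 cap width 33.945175417423684 cx 648.952295536995 cap cy -12.411929561945513 finger front y -11.521230613675371
110 cap width 33.175622270379336 cx 648.8093137452827 cap cy -11.194659505824283 finger front y -9.93875509997146
clock: 5.53
position: [650.2, -16.3, 114.6]
tcp_rot: [-0.0, 0.998, 0.059, -0.0]
contact_force: [0.1, 0.5, 0.0]
width: 0.004
```

Geometry says the cap is still up (34 mm width at z≈107) with the tips right over its centre, so the tips seem higher than nominal. Continuing in small steps until force shows.

```bash

python3 -m jog '[[[0,0,0.12,0,0],[0,0,0,0,0]]]'
python3 -m jog '[[[0,0,0.12,0,0],[0,0,0,0,0]]]'
python3 -m jog '[[[0,0,0.12,0,0],[0,0,0,0,0]]]'
```

```text
clock: 5.7
position: [650.6, -16.4, 112.2]
tcp_rot: [0.0, 0.998, 0.059, 0.0]
contact_force: [-0.7, 0.8, 4.1]
width: 0.006
clock: 5.87
position: [650.6, -16.4, 109.9]
tcp_rot: [0.0, 0.998, 0.059, 0.0]
contact_force: [-2.2, -0.1, 5.4]
width: 0.004
clock: 6.03
position: [650.6, -16.4, 107.1]
tcp_rot: [0.0, 0.998, 0.059, 0.001]
contact_force: [-1.2, 0.3, 5.8]
width: 0.006
```

Contact at TCP z≈113 (force 4 to 6 N, as the spring predicts), so full press should be near 88. Continuing.

```bash

python3 -m jog '[[[0,0,0.14,0,0],[0,0,0.14,0,0],[0,0,0.14,0,0],[0,0,0.14,0,0],[0,0,0.12,0,0]]]'
python3 -m jog '[[[0,0,0.08,0,0],[0,0,0,0,0]]]'
python3 -m jog '[[[0,0,0.06,0,0],[0,0,0,0,0]]]'
```

```text
clock: 6.45
position: [650.7, -16.4, 90.8]
tcp_rot: [0.0, 0.998, 0.059, 0.001]
contact_force: [-3.3, 0.9, 10.1]
width: 0.005
clock: 6.62
position: [650.6, -16.4, 88.5]
tcp_rot: [0.0, 0.998, 0.059, 0.001]
contact_force: [-3.6, 0.5, 9.6]
width: 0.003
clock: 6.78
position: [650.7, -16.4, 88.2]
tcp_rot: [0.0, 0.998, 0.059, 0.001]
contact_force: [-5.3, 0.5, 14.3]
width: 0.004
```

The stop is felt: 1.5 mm commanded moved 0.3 mm and force rose to 14 N. A touch more to be sure, then release and rise well clear.

```bash

python3 -m jog '[[[0,0,0.06,0,0],[0,0,0,0,0],[0,0,-0.2,0,0],[0,0,-0.2,0,0],[0,0,-0.4,0,0]]]'
python3 -m jog '[[[0,0,-0.5,0,0],[0,0,-0.8,0,0],[0,0,-1,0,0],[0,0,-1,0,24],[0,0,0,0,24]]]'
python3 - <<'E'
from h import *
d=shot("scene","c5.png"); c=cam("scene"); w=shot("wrist","w5.png")
for n,z in [("spacer0_center",6),("plunger_top",104)]:
  for cm in ("scene","wrist"):
    for q in ctrl.look_for(cm,n)[:4]:
        e=q["extent"]; print(n,cm,round(q["p"],2),np.round(e),np.round(ray(cam(cm),e[:2],z)),np.round(ray(cam(cm),e[:2],32)))
f=lambda i:cv2.resize(i,(400,300),interpolation=cv2.INTER_CUBIC)
cv2.imwrite("pics/b5.png",np.hstack([f(d[180:300,200:360]),f(w)]))
E
```

```text
clock: 7.2
position: [650.5, -16.4, 104.5]
tcp_rot: [0.0, 0.998, 0.059, 0.0]
contact_force: [0.2, -0.1, 1.6]
width: 0.006
clock: 7.62
position: [653.1, -16.8, 192.5]
tcp_rot: [0.001, 0.998, 0.059, 0.004]
contact_force: [1.4, 0.1, 0.9]
width: 0.103
spacer0_center scene 0.54 [263. 247.  16.  19.] [[499. -38.   6.]] [[510. -50.  32.]]
spacer0_center scene 0.26 [303. 264.  60.  50.] [[606. -15.   6.]] [[613. -28.  32.]]
spacer0_center wrist 0.64 [130. 193.  39.  36.] [[499. -32.   6.]] [[510. -25.  32.]]
plunger_top scene 0.77 [146. 264.  14.  17.] [[ 363. -273.  104.]] [[ 318. -257.   32.]]
plunger_top scene 0.64 [323. 254.  17.  22.] [[653. -17. 104.]] [[635.  23.  32.]]
plunger_top wrist 0.8 [267. 216.  47.  46.] [[644. -11. 104.]] [[644. -32.  32.]]
```

View pics/b5.png

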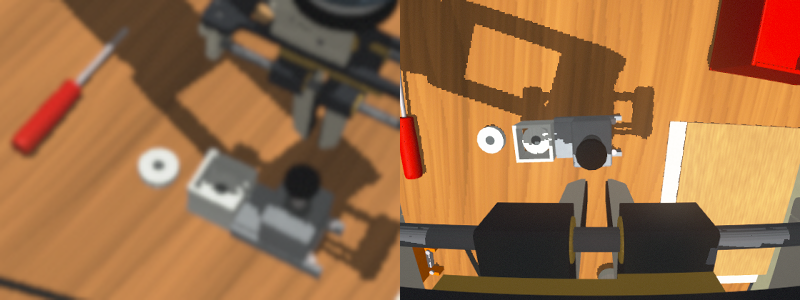

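One spacer is on the bench at about (499,-35): left of the magazine at wrist (130,193) and scene (263,247). The cap is back up. Moving behind it on the +y side, aligning tool y with the push line, and lowering with a force check since the tip height is uncertain.

```bash

python3 -m jog '[[[-1,-0.35,0,0,24],[-1,-0.35,0,0,24],[-1,-0.35,0,0,24],[-1,-0.35,0,0,24],[-1,-0.36,0,0,24]]]'
python3 -m jog '[[[-1,0,0,0,24],[-0.08,0,0,0.77,24],[0,0,1,0,24],[0,0,1,0,24],[0,0,1,0,24]]]'
python3 -m jog '[[[0,0,1,0,24],[0,0,1,0,24],[0,0,0.8,0,24],[0,0,0,0,24]]]'
python3 - <<'E'
from h import *
w=shot("wrist","w6.png");s=ctrl.read_state();p=s["position"];print(p,s["tcp_rot"],s["width"])
shot("scene","c6.png")
for cm in ("wrist","scene"):
  c=cam(cm)
  for n,z in [("spacer0_center",6),("square",0)]:
    for q in ctrl.look_for(cm,n)[:2]:
        e=q["extent"]; print(n,cm,round(q["p"],2),np.round(e),np.round(ray(c,e[:2],z)))
E
```

```text
clock: 8.33
position: [519.1, 13.0, 185.2]
tcp_rot: [-0.0, 0.998, 0.059, -0.001]
contact_force: [0.1, -0.2, -0.8]
width: 0.258
clock: 8.75
position: [493.8, 9.6, 110.4]
tcp_rot: [0.0, 1.0, 0.018, 0.0]
contact_force: [0.4, -0.0, 0.0]
width: 0.261
clock: 9.08
position: [490.4, 10.2, 37.2]
tcp_rot: [-0.001, 1.0, 0.018, -0.005]
contact_force: [-0.2, 0.3, -0.1]
width: 0.26
[491.75197701   9.9739051   39.17599828] [-7.37822521e-04  9.99823886e-01  1.84740313e-02 -3.21909823e-03] 0.2585380186404824
spacer0_center wrist 0.79 [279. 298.  48.  37.] [[498. -28.   6.]]
spacer0_center scene 0.75 [262. 248.  16.  20.] [[498. -43.   6.]]
square scene 0.98 [206. 317.  62.  58.] [[ 509. -258.    0.]]
square scene 0.32 [139. 363.  59.  69.] [[ 468. -416.    0.]]
```

View pics/w6.png

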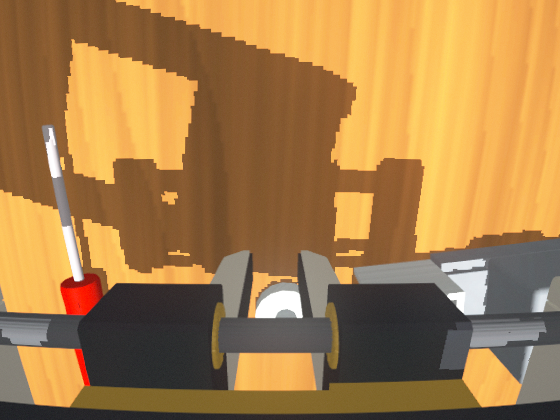

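Wrist view: the spacer (hole at about (286,315)) lies ahead between the two fingers, about 6 mm right of centre. The magazine is clear at right. Shifting x and lowering gently.

```bash

python3 -m jog '[[[0.24,0,0.2,0,24],[0,0,0.2,0,24],[0,0,0,0,24]]]'
for i in 1 2; do :; done
python3 -m jog '[[[0,0,0.1,0,24],[0,0,0.04,0,24],[0,0,0,0,24]]]'
```

```text
clock: 9.63
position: [500.4, 9.7, 31.1]
tcp_rot: [-0.0, 1.0, 0.019, -0.0]
contact_force: [-0.3, -0.6, 0.0]
width: 0.258
clock: 9.88
position: [499.9, 9.8, 27.7]
tcp_rot: [-0.0, 1.0, 0.018, -0.0]
contact_force: [-0.2, -0.2, 0.2]
width: 0.259
```

```bash

python3 -m jog '[[[0,0,0.08,0,24],[0,0,0,0,24]]]'
python3 -m jog '[[[0,0,0.08,0,24],[0,0,0,0,24]]]'
python3 -m jog '[[[0,0,0.08,0,24],[0,0,0,0,24]]]'
python3 -m jog '[[[0,0,0.08,0,24],[0,0,0,0,24]]]'
```

```text
clock: 10.05
position: [500.1, 9.7, 25.8]
tcp_rot: [-0.0, 1.0, 0.019, -0.0]
contact_force: [0.2, -0.3, -0.8]
width: 0.258
clock: 10.22
position: [500.1, 9.7, 23.8]
tcp_rot: [-0.0, 1.0, 0.018, -0.0]
contact_force: [0.2, -0.3, 0.1]
width: 0.252
clock: 10.38
position: [500.1, 9.8, 21.8]
tcp_rot: [-0.0, 1.0, 0.018, -0.0]
contact_force: [0.3, 0.7, 0.6]
width: 0.257
clock: 10.55
position: [500.1, 9.8, 19.8]
tcp_rot: [-0.0, 1.0, 0.019, -0.0]
contact_force: [-0.7, 0.6, -0.9]
width: 0.255
```

No bench contact at 19.8, so the tips do stand less than 25 mm ahead (consistent with about 3 mm at the cap). Continuing.

```bash

python3 -m jog '[[[0,0,0.16,0,24],[0,0,0,0,24]]]'
python3 -m jog '[[[0,0,0.12,0,24],[0,0,0,0,24]]]'
python3 -m jog '[[[0,0,0.12,0,24],[0,0,0,0,24]]]'
python3 -m jog '[[[0,0,0.08,0,24],[0,0,0,0,24]]]'
```

```text
clock: 10.72
position: [499.9, 9.8, 15.5]
tcp_rot: [-0.0, 1.0, 0.019, -0.0]
contact_force: [-0.6, -0.2, 0.2]
width: 0.259
clock: 10.88
position: [500.0, 9.8, 12.5]
tcp_rot: [-0.0, 1.0, 0.018, -0.0]
contact_force: [0.4, -0.2, -0.7]
width: 0.261
clock: 11.05
position: [500.0, 9.8, 9.6]
tcp_rot: [-0.0, 1.0, 0.019, -0.0]
contact_force: [-0.1, 0.2, -0.2]
width: 0.259
clock: 11.22
position: [500.1, 9.8, 7.7]
tcp_rot: [-0.0, 1.0, 0.019, -0.0]
contact_force: [0.8, 0.8, 0.3]
width: 0.259
```

```bash

python3 -m jog '[[[0,0,0.08,0,24],[0,0,0,0,24]]]'
python3 -m jog '[[[0,0.2,0,0,24],[0,0.3,0,0,24],[0,0.3,0,0,24],[0,0.3,0,0,24],[0,0.3,0,0,24]]]'
python3 -m jog '[[[0,0.3,0,0,24],[0,0.3,0,0,24],[0,0.3,0,0,24],[0,0.2,0,0,24],[0,0,0,0,24]]]'
python3 - <<'E'
from h import *
w=shot("wrist","w7.png");s=ctrl.read_state();p=s["position"];print(p)
d=shot("scene","c7.png");b=shot("side","s7.png")
for cm in ("wrist","scene","side"):
  c=cam(cm)
  for q in ctrl.look_for(cm,"spacer0_center")[:2]:
        e=q["extent"]; print(cm,round(q["p"],2),np.round(e),np.round(ray(c,e[:2],6)))
f=lambda i:cv2.resize(i,(400,300),interpolation=cv2.INTER_CUBIC)
q=proj(cam("side"),[[500,-70,0]])[0].astype(int)
cv2.imwrite("pics/b7.png",np.vstack([np.hstack([f(d[200:320,180:340]),f(w)]),np.hstack([f(b[q[1]-60:q[1]+60,q[0]-80:q[0]+80]),f(b)])]))
E
```

```text
clock: 11.38
position: [500.1, 9.8, 5.8]
tcp_rot: [-0.0, 1.0, 0.018, -0.0]
contact_force: [0.6, -0.5, -0.4]
width: 0.255
clock: 11.8
position: [501.7, -26.3, 6.1]
tcp_rot: [0.0, 1.0, 0.018, 0.0]
contact_force: [0.5, 0.0, -0.1]
width: 0.261
clock: 12.22
position: [502.8, -54.0, 6.1]
tcp_rot: [0.0, 1.0, 0.018, 0.0]
contact_force: [1.0, -0.2, -0.1]
width: 0.258
[502.67777464 -53.38247026   6.06398662]
wrist 0.87 [276. 294.  55.  43.] [[505. -68.   6.]]
scene 0.72 [254. 261.  19.  18.] [[506. -83.   6.]]
side 0.48 [311. 259.   9.   8.] [[513. -84.   6.]]
```

View pics/b7.png

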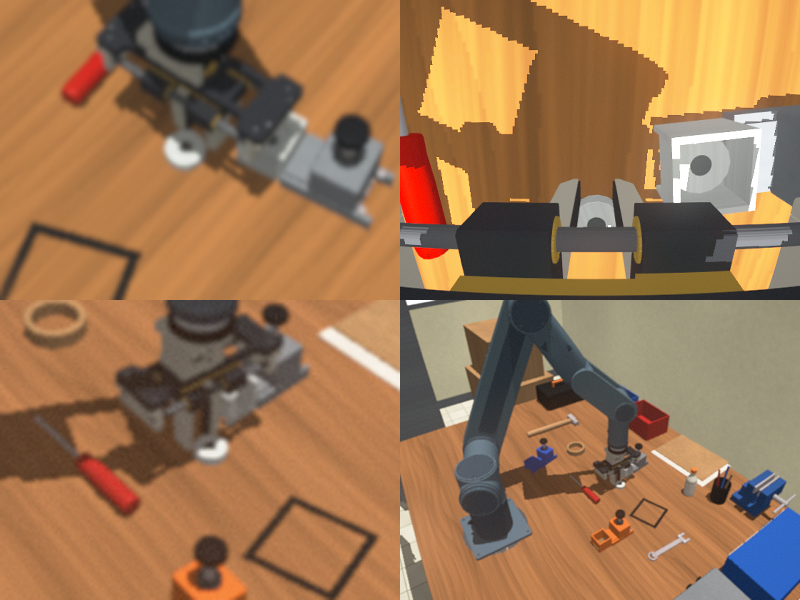

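The spacer is seated between the fingers and has slid to (506,-83), flat, with the tape square ahead and everything else clear. Pushing 150 mm more.

```bash

python3 -m jog '[[[0,0.2,0,0,24],[0,0.3,0,0,24],[0,0.3,0,0,24],[0,0.3,0,0,24],[0,0.3,0,0,24]]]'
python3 -m jog '[[[0,0.3,0,0,24],[0,0.3,0,0,24],[0,0.3,0,0,24],[0,0.3,0,0,24],[0,0.3,0,0,24]]]'
python3 -m jog '[[[0,0.3,0,0,24],[0,0.3,0,0,24],[0,0.3,0,0,24],[0,0.3,0,0,24],[0,0.3,0,0,24]]]'
python3 -m jog '[[[0,0.3,0,0,24],[0,0.3,0,0,24],[0,0.3,0,0,24],[0,0.2,0,0,24],[0,0,0,0,24]]]'
python3 - <<'E'
from h import *
s=ctrl.read_state();p=s["position"];print(p)
d=shot("scene","c8.png");b=shot("side","s8.png")
for cm in ("scene","side"):
  c=cam(cm)
  for n,z in(("spacer0_center",6),("square",0)):
   for q in ctrl.look_for(cm,n)[:2]:
        e=q["extent"]; print(n,cm,round(q["p"],2),np.round(e),np.round(ray(c,e[:2],z)))
f=lambda i:cv2.resize(i,(400,300),interpolation=cv2.INTER_CUBIC)
q=proj(cam("side"),[[508,-240,0]])[0].astype(int)
cv2.imwrite("pics/b8.png",np.hstack([f(d[250:370,130:290]),f(b[q[1]-60:q[1]+60,q[0]-80:q[0]+80])]))
E
```

```text
clock: 12.93
position: [504.0, -88.7, 6.1]
tcp_rot: [0.0, 1.0, 0.018, 0.0]
contact_force: [0.1, -0.9, -0.3]
width: 0.255
clock: 13.35
position: [505.3, -126.0, 6.1]
tcp_rot: [-0.0, 1.0, 0.018, 0.0]
contact_force: [-0.5, 0.7, -0.0]
width: 0.256
clock: 13.77
position: [506.7, -163.4, 6.1]
tcp_rot: [0.0, 1.0, 0.019, 0.0]
contact_force: [0.0, -0.2, 1.0]
width: 0.261
clock: 14.18
position: [507.9, -191.5, 6.1]
tcp_rot: [0.0, 1.0, 0.018, 0.0]
contact_force: [0.9, -0.4, 0.1]
width: 0.257
[ 507.94080804 -191.47935716    6.10783319]
spacer0_center scene 0.76 [218. 304.  22.  22.] [[ 512. -220.    6.]]
square scene 0.83 [205. 319.  62.  61.] [[ 511. -263.    0.]]
spacer0_center side 0.45 [343. 285.  12.   7.] [[ 523. -215.    6.]]
```

View pics/b8.png

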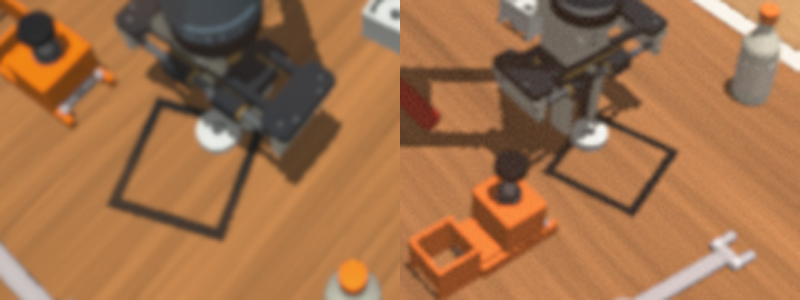

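The spacer lies on the far tape side in both views, about 40 mm short of the centre. Finishing the push.

```bash

python3 -m jog '[[[-0.03,0.25,0,0,24],[-0.03,0.3,0,0,24],[-0.03,0.3,0,0,24],[-0.03,0.3,0,0,24],[-0.03,0.2,0,0,24]]]'
python3 -m jog '[[[0,0.15,0,0,24],[0,0.05,0,0,24],[0,0,0,0,24],[0,-0.2,0,0,24],[0,-0.5,0,0,24]]]'
python3 -m jog '[[[0,-0.7,0,0,24],[0,-0.3,-0.5,0,24],[0,0,-1,0,24],[0,0,-1,0,24],[0,0,-1,0,24]]]'
python3 -m jog '[[[0,-0.7,-1,0,24],[0,-1,-1,0,24],[0,-1,0,0,24],[0,-1,0,0,24],[0,0,0,0,24]]]'
python3 - <<'E'
from h import *
d=shot("scene","c9.png");b=shot("side","s9.png")
for cm in ("scene","side"):
  c=cam(cm)
  for n,z in(("spacer0_center",6),("square",0)):
   for q in ctrl.look_for(cm,n)[:2]:
        e=q["extent"]; print(n,cm,round(q["p"],2),np.round(e),np.round(ray(c,e[:2],z)))
f=lambda i:cv2.resize(i,(400,300),interpolation=cv2.INTER_CUBIC)
q=proj(cam("side"),[[508,-240,0]])[0].astype(int)
cv2.imwrite("pics/b9.png",np.vstack([np.hstack([f(d[270:360,145:265]),f(b[q[1]-60:q[1]+60,q[0]-80:q[0]+80])]),np.hstack([f(d),f(b)])]))
E
```

```text
clock: 14.9
position: [505.3, -225.5, 6.1]
tcp_rot: [0.0, 1.0, 0.018, 0.0]
contact_force: [0.4, -0.5, 0.6]
width: 0.263
clock: 15.32
position: [505.0, -212.1, 6.1]
tcp_rot: [0.0, 1.0, 0.018, 0.0]
contact_force: [0.1, 0.2, 0.8]
width: 0.255
clock: 15.73
position: [503.5, -185.0, 95.2]
tcp_rot: [-0.0, 1.0, 0.019, -0.0]
contact_force: [0.3, -0.4, -0.3]
width: 0.259
clock: 16.15
position: [499.6, -89.4, 145.1]
tcp_rot: [-0.001, 1.0, 0.02, 0.0]
contact_force: [-0.8, 0.2, -0.4]
width: 0.26
spacer0_center scene 0.84 [207. 316.  18.  22.] [[ 513. -256.    6.]]
spacer0_center scene 0.71 [270. 374.  18.  35.] [[ 702. -266.    6.]]
square scene 0.58 [204. 316.  58.  57.] [[ 505. -260.    0.]]
spacer0_center side 0.71 [347. 295.  13.   9.] [[ 508. -251.    6.]]
square side 0.6 [346. 298.  54.  41.] [[ 503. -255.    0.]]
```

View pics/b9.png

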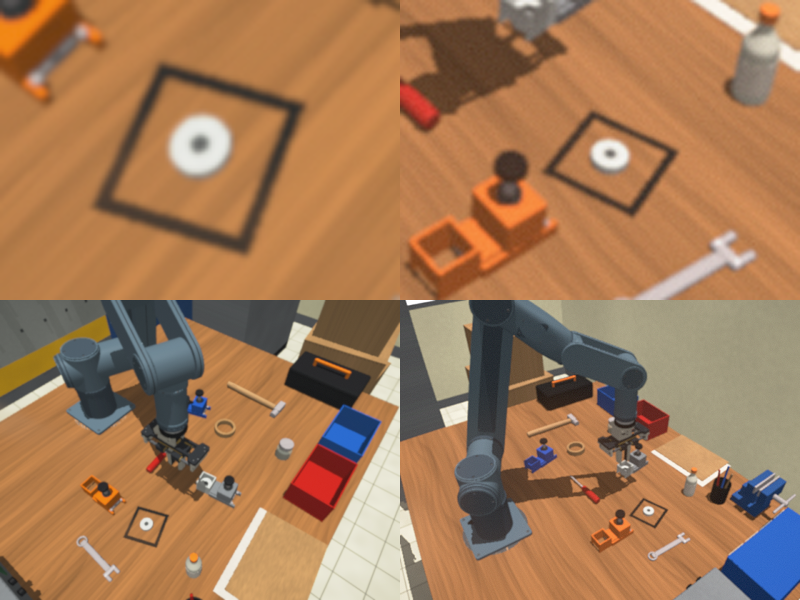

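Both views show the spacer flat and wholly inside the tape, near its centre. Other objects are undisturbed and the arm is clear at z 145. Handing in.

```bash
python3 -m jog '[[[0,0,0,0,24],[0,0,0,0,24]]]'; python3 -c "
from plant import ctrl
print(ctrl.job_done())"
```

```text
clock: 16.62
position: [500.3, -94.8, 143.4]
tcp_rot: [-0.0, 1.0, 0.018, -0.0]
contact_force: [0.1, -0.0, -0.3]
width: 0.262
the job is handed in; nothing more can be done
None
```

I pressed the grey feeder's plunger once, to its stop (about 25 mm of travel, 14 N at the last reading), and let it come back up. One spacer came out. I pushed it flat along the bench with two slightly opened fingertips into the taped square, then backed off. The job was handed in at about 16.6 s of the 51 s allowed.

**Final check:** the scene and side pictures both show the spacer flat and wholly inside the tape. Its centre is within about 10 mm of the square's by the networks' numbers. The other objects looked undisturbed, the arm was clear of everything, and the contact force read about 0 N.

**What disagreed:**
- **Fingertip height:** contact with the cap came at TCP z≈113, where 135 was expected. The tips therefore seem to stand about 3 mm ahead of the TCP, not the 25 mm stated. I worked by force and pictures from there, and the bench was never touched at z≈6.
- **Camera positions:** the wrist and scene cameras differed by up to 15 mm in y, most where the spacer was partly hidden. I placed the spacer relative to the square in the same camera.
- **Not closely checked:** I did not look closely at the two remaining spacers at the end. A disc was still visible in the magazine after the press.

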